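# Show the helper what the next cup of tea needs

### The job

Show the new helper what the next cup of tea needs, in the order it will be used: point at the aluminium saucepan, then at the tea strainer, then at the one glass tumbler on the tray that stands mouth up (the other three are turned mouth down to drain). To point, hold the fingertips a few centimetres above the middle of the thing's open mouth for two full seconds, and rise well clear of everything before going to the next; do not come down over the other tumblers, the red canister or the sugar pot. Pick up, touch and move nothing at all, and finish with the fingertips still held just above the mouth-up tumbler.

Things in the scene. Friction and masses are not known exactly. Their poses are not given: they have to be found in the camera images.
- saucepan: aluminium saucepan, 75 mm high, 166 mm across its rim, with one black handle (along its own +x, reaching 238 mm from the pan's axis, up to 83 mm high); origin at the centre of its underside on the ledge, z up
- saucepan_mouth (a point): centre of the saucepan's open mouth, level with its rim, 75 mm above the ledge
- strainer: tea strainer: steel rim 88 mm across and 4 mm thick around a mesh basket 66 mm across and 30 mm deep, resting in the mouth of the drip cup; black handle along its own +x to 153 mm from the axis, up to 14 mm above the origin; origin on the basket's axis at the underside of the rim, 46 mm above the ledge
- strainer_mouth (a point): centre of the strainer's open mouth, level with the top of its rim, 50 mm above the ledge
- drip_cup: small steel cup, 80 mm across, 46 mm high, that carries the strainer; origin at the centre of its underside on the ledge
- tray: round stainless steel tray, 280 mm across, rim 20 mm high, floor 3 mm thick; origin at the centre of its underside on the ledge; the four tumblers stand on it about 110 mm apart
- tumbler_up: ribbed glass tumbler that stands mouth up: 88 mm high, 64 mm across the rim at the top, 48 mm across the foot; origin at the centre of its underside, 3 mm above the ledge (the tray's floor)
- tumbler_up_mouth (a point): centre of the open mouth of the mouth-up tumbler, level with its rim, 91 mm above the ledge
- tumbler_down1: a like glass tumbler turned mouth down: its closed 48 mm foot is on top, 88 mm above its origin; origin at the centre of its underside, on the tray's floor
- tumbler_down2: another tumbler turned mouth down, same sizes and origin
- tumbler_down3: another tumbler turned mouth down, same sizes and origin
- canister: red plastic canister with its screw lid closed, 99 mm across, 136 mm high, the tallest thing among the work; origin at the centre of its underside on the ledge; a small wooden spoon, 177 mm long and 9 mm thick, lies along its far side
- sugar_pot: round steel sugar pot with a knobbed lid, 100 mm across, 90 mm high over the knob; origin at the centre of its underside on the ledge

How it is judged:
By the outcome, as a careful person would: the job done as asked, in the order asked, and still so for the second after the job is handed in, with the robot touching nothing.
It also fails if it takes over 61 s, if anything falls off the work surface, if the arm or the gripper's body presses on something with over 40 N, if the wrist force passes 120 N, or if a joint passes its speed limit or range.

### The arm

A 6-joint arm with a two-finger parallel gripper is mounted at the origin on the work surface. World frame = base frame: x ahead of the robot, y to its left, z up, the work surface at z = 0. Lengths are in mm, angles in degrees, forces in N, time in s.
With the tool pointing down it reaches from about 275 to 775 mm from the base axis. Payload 14.6 kg.
Tool frame: the origin (TCP) lies at the very end of the fingers, on their centre line; the grasp point (between the pads) lies 19 mm behind it (tcp_to_grasp is the distance from the TCP to the grasp point, in mm); x points along the fingers, y is the direction in which the jaws open and shut, and the axes are right-handed (so a half turn about x gives the same grasp; the last joint's range is limited). The gripper opens to 85 mm and grips with 20 to 120 N. Pads are 22 mm wide; open, the fingers measure 114 mm over their backs; the gripper's body (76 mm by 85 mm) begins 54 mm behind the grasp point. The pads swing forward as they close: fully open they stand 13 mm farther back than shut.
Start: joints at [-73.012, 15.075, -2.767, 72.158, 0, 81.102], TCP at [229.202, -472.329, 231.278] pointing down, gripper open.
Joint ranges: [-151.79, 151.79], [-50.71, 97.33], [-67.44, 78.34], [-121.81, 120.89], [-77.56, 73.72], [-180, 180]. Speed limits (degrees/s): [108.29, 108.29, 147.25, 159.86, 180, 180].

### API

Orientations are given as a 3x3 rotation matrix whose columns are the frame's x, y, z axes.
In Python, from rig import observe, capture, camera_params, hand_in, tcp_to_grasp gives the robot as it stands. The module is installed in compiled form; this text tells all that it offers.
- The arm moves only by the tool jog_arm, never from a script. Its argument "commands" is a list of rows, each an object with "travel": the shift along the tool's x, y, z in mm, a list of three; "spin": the turn about the tool's x in degrees; "grip": the opening, from 0 (shut) to 1 (fully open). A call has 1 to 12 rows; each row shifts and turns the commanded pose from where the row before left it, along the tool's axes as they then stand; what a row does not reach is not made up. A row lasts 1/10 s, in which the tool goes at most 50 mm and 8.59 degrees, less where a joint would pass 70% of its speed; a pose out of reach is approached as far as the arm can. A call with a gripper value outside its range is refused whole. The fingers move at their own pace and stop on an object; "force" is the grip in N (left out, the last holds). Time passes only in rows, so rows that do not move let the fingers close. It gives the time, the measured TCP pose, the force and the opening at its end, in the units of the state.
- observe(): the state, without advancing time (a new reading comes with each control period).
- capture(name): name is "scene" or "top" or "wrist"; returns the picture (384x512x3 uint8, blue, green, red); there is no depth.
- camera_params(name): a dict with "fov_y" (degrees; the focal length in pixels is half the picture's height over the tangent of half this angle, whatever the lens; pixels are square), "cx", "cy" (the principal point, pixels), "xyz" and "orientation" of the camera in the world; the wrist camera has in their place "mount" (4x4, takes a point from camera to tool coordinates, whose origin is the TCP and whose axes are the tool frame's). Camera axes: x right, y up, looking along -z (the intrinsics and any distortion apply to the point x, -y, -z); pixel columns grow to the right and rows downward; lengths in mm; the calibration is good to about 2 mm. A picture is of the moment at which its call begins: read the wrist's pose just before it. camera_params takes no time and is no camera call.
- hand_in(): hands the job in, once; it reports no verdict.
The state is a dict: "time": time; "qpos": joint angles; "joint_velocities": joint speeds; "joint_torque": joint torques, N m; "tcp_pos": TCP position; "tool_rot": TCP orientation; "ft_force": force on the tool from outside, world axes, zero at the start; "ft_torque": the same for the moment, N m; "finger_gap": finger opening in mm.
Only numpy, scipy, OpenCV 4.12 (cv2) and the standard library are available. Lean on these libraries where they do the work, as an engineer would, in place of code of your own. Each camera call takes 0.05 s, during which the arm holds its last target.

## Working session

There is one attempt and no reset: what is moved stays moved. The work goes in short steps, Python scripts to look and compute and a tool call to move; the robot and the scene stay as the last step left them, time stands still between calls to the robot, and variables do not carry over. Pictures are saved under pics/ and viewed, and the job is handed in when it is done.

Besides the shell and the picture viewer there is one more tool, called as name(argument=value, ...), one argument or row to a line, values as JSON. jog_arm: Moves the arm, as the interface text tells. Its arguments: {"type":"object","properties":{"commands":{"type":"array"},"force":{"type":"number"}},"required":["commands"]}

```bash
mkdir -p pics; python3 - <<'E'
from rig import *
import cv2
for n in("scene","top","wrist"):
    s=observe(); im=capture(n); cv2.imwrite(f"pics/{n}0.png",im)
    print(n,camera_params(n))
print(s)
E
```

```text
scene {'fov_y': 54.762388870663244, 'cx': 253.3130002101744, 'cy': 192.35159058811684, 'xyz': array([1254.50849103,    4.54211139,  550.74576134]), 'orientation': array([[-0.00757348, -0.53811665,  0.84283635],
       [ 0.9997815 ,  0.01234719,  0.01686692],
       [-0.01948303,  0.84277993,  0.53790556]])}
top {'fov_y': 47.00271462176433, 'cx': 257.8888289635931, 'cy': 190.9205997396957, 'xyz': array([ 447.16762945,  -21.19740022, 1232.64045062]), 'orientation': array([[ 0.02868155,  0.99725869, -0.06820903],
       [-0.99946805,  0.02755153, -0.01745064],
       [-0.01552354,  0.06867326,  0.99751842]])}
wrist {'fov_y': 66.84066520933384, 'cx': 257.3553680346914, 'cy': 192.8852876558749, 'mount': array([[-5.33269581e-04,  2.79634866e-01, -9.60106274e-01,
        -1.42512875e+02],
       [ 9.99999794e-01, -1.93132222e-04, -6.11678093e-04,
         1.98786815e-01],
       [-3.56473980e-04, -9.60106403e-01, -2.79634706e-01,
        -6.98430933e+01],
       [ 0.00000000e+00,  0.00000000e+00,  0.00000000e+00,
         1.00000000e+00]])}
{'time': 0.1, 'qpos': array([-7.30123007e+01,  1.50958072e+01, -2.79883250e+00,  7.21591833e+01,
        3.56863465e-06,  8.11028712e+01]), 'joint_velocities': array([ 0.0409802 , -0.08003044,  0.11351359, -0.0652123 ,  0.01684247,
        0.00033029]), 'joint_torque': array([ 6.40864382e-04, -6.38577747e+01,  3.85065007e+01,  1.01533197e-02,
       -2.52673481e-04, -2.45347167e-06]), 'tcp_pos': array([ 229.12694477, -472.09244429,  230.8840714 ]), 'tool_rot': array([[-2.74398132e-04,  4.36563444e-01, -8.99673432e-01],
       [ 8.98418667e-04, -8.99672995e-01, -4.36563506e-01],
       [-9.99999559e-01, -9.28075616e-04, -1.45348158e-04]]), 'ft_force': array([ 1.18099173, -0.98107218, -0.02624272]), 'ft_torque': array([ 0.01615832, -0.01919545,  0.0524831 ]), 'finger_gap': 85.62575894088077}
```

View pics/top0.png

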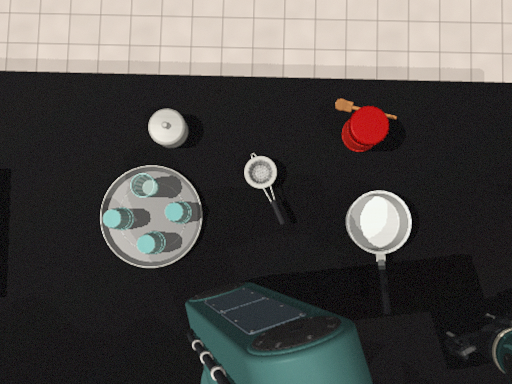

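View pics/scene0.png

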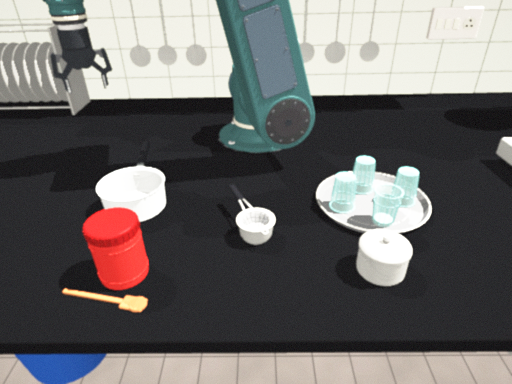

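View pics/wrist0.png

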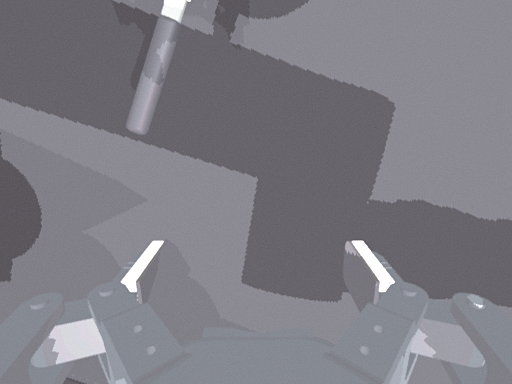

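Top view: saucepan at about (378,222), strainer at (261,172), tray at (151,216), mouth-up tumbler at about (145,185). In the scene view its wide rim is at the top, near (388,193). Next I'll zoom in and measure.

```bash
cat > h.py <<'E'
import numpy as np, cv2
from rig import *
def ray(n,uv,z):
    c=camera_params(n); f=192/np.tan(np.radians(c["fov_y"]/2)); u,v=uv
    d=c["orientation"]@np.array([(u-c["cx"])/f,-(v-c["cy"])/f,-1]); p=c["xyz"]
    return p+d*(z-p[2])/d[2]
def proj(n,P):
    c=camera_params(n); f=192/np.tan(np.radians(c["fov_y"]/2))
    q=c["orientation"].T@(np.array(P)-c["xyz"])
    return np.array([c["cx"]-f*q[0]/q[2],c["cy"]+f*q[1]/q[2]])
E
python3 - <<'E'
from h import *
t=cv2.imread("pics/top0.png");s=cv2.imread("pics/scene0.png")
a=cv2.resize(t[155:280,90:215],(500,500),interpolation=cv2.INTER_CUBIC)
b=cv2.resize(s[145:245,310:440],(0,0),fx=4,fy=4,interpolation=cv2.INTER_CUBIC)
cv2.imwrite("pics/ta.png",a);cv2.imwrite("pics/sb.png",b)
c=np.hstack([cv2.resize(t[140:230,225:315],(380,380),interpolation=cv2.INTER_CUBIC),cv2.resize(t[180:270,335:425],(380,380),interpolation=cv2.INTER_CUBIC)])
cv2.imwrite("pics/tc.png",c)
g=t.min(axis=2)
for nm,(x0,y0,x1,y1),z in(("pan",(335,180,425,250),75),("strainer",(235,150,285,195),50),("tray",(95,155,210,275),20)):
    m=(g[y0:y1,x0:x1]>90).astype(np.uint8)
    if nm=="strainer": m=cv2.morphologyEx(cv2.morphologyEx(m,cv2.MORPH_CLOSE,np.ones((5,5))),cv2.MORPH_OPEN,cv2.getStructuringElement(2,(11,11)))
    if nm=="pan": m=cv2.morphologyEx(m,cv2.MORPH_OPEN,cv2.getStructuringElement(2,(15,15))) if 0 else m
    cs=cv2.findContours(m,0,1)[0]; k=max(cs,key=cv2.contourArea)
    k=cv2.convexHull(k); (u,v),r,_=cv2.fitEllipse(k); u+=x0;v+=y0
    P=ray("top",(u,v),z); print(nm,(u,v),r,P, "diam",np.linalg.norm(ray("top",(u-r[0]/2,v),z)-ray("top",(u+r[0]/2,v),z)),"scene",proj("scene",P))
E
```

```text
pan (378.70341873168945, 221.67333602905273) (63.578697204589844, 66.05418395996094) [ 454.75740602 -317.85976439   75.        ] diam 164.92842587792006 scene [131.64574774 182.27374639]
strainer (260.3403263092041, 172.31792831420898) (32.20354461669922, 35.85057067871094) [578.40630038  -5.66734049  50.        ] diam 86.71687866755501 scene [255.37515979 218.10950718]
tray (150.5639762878418, 216.23291015625) (101.90957641601562, 103.81880950927734) [452.11139648 293.37601718  20.        ] diam 281.6286860291631 scene [371.54192485 196.98189136]
```

View pics/ta.png

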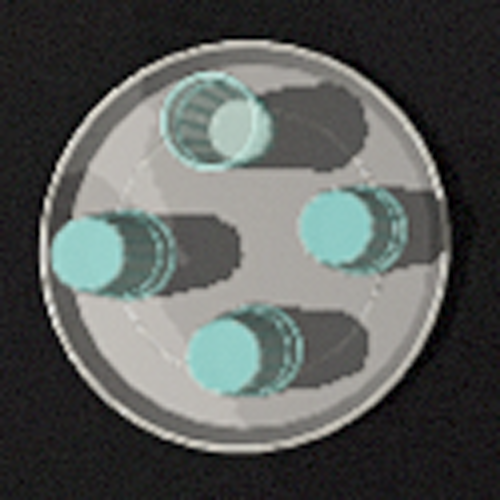

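View pics/sb.png

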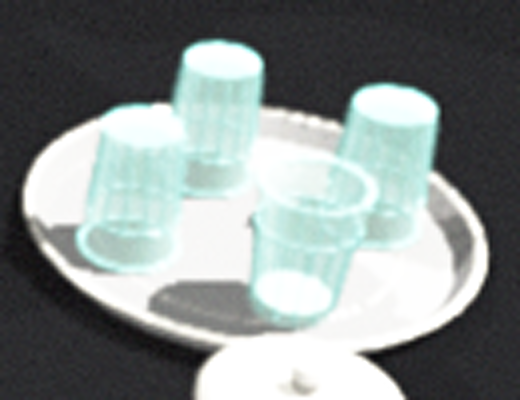

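View pics/tc.png

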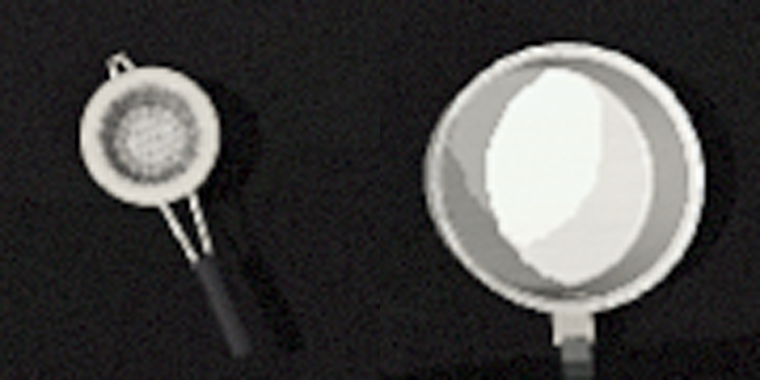

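```bash
python3 - <<'E'
from h import *
P=ray("top",(142.4,184.9),91); print("up",P,proj("scene",P),"foot",ray("top",(90+241/4-.4,155+128/4-.4),6), "fromscene",ray("scene",(389.1,190.3),91))
print("rim d",np.linalg.norm(ray("top",(130.5,185),91)-ray("top",(155,185),91)))
# downs tops
for n,(u,v) in dict(d1=(88,255),d2=(337,228),d3=(225,356)).items(): print(n,ray("top",(90+u/4-.4,155+v/4-.4),91))
print("scene strainer", ray("scene",(256.5,218),50)); print("sugar",ray("top",(166,126),85),"can",ray("top",(369,126),136))
g=cv2.imread("pics/scene0.png")
cv2.imwrite("pics/sd.png",np.hstack([cv2.resize(g[160:220,90:180],(400,267)),cv2.resize(g[180:250,225:300],(400,267))]))
o=observe()
for nm,T in dict(pan=(455,-318,105),str=(578,-6,80),tum=(P[0],P[1],121)).items():
    print(nm,np.hypot(*T[:2]),np.degrees(np.arctan2(T[1],T[0])), o["tool_rot"].T@(np.array(T)-o["tcp_pos"]))
E
```

```text
up [532.63657679 300.002747    91.        ] [388.31542145 190.33195743] foot [534.8064275  302.77295986   6.        ] fromscene [532.54150037 301.82109146  91.        ]
rim d 64.09031656964218
d1 [443.45025432 376.14591577  91.        ]
d2 [465.52468452 214.94965819  91.        ]
d3 [381.01298655 283.96266857  91.        ]
scene strainer [578.03831654  -3.12034013  50.        ]
sugar [690.72448451 246.41711886  85.        ] can [ 692.81279907 -275.64065925  136.        ]
pan 555.1117004711755 -34.94974173846863 [ 126.01094793  -39.94758818 -270.47081418]
str 578.0311410296162 -0.5947445152184994 [ 151.21383099 -266.92283063 -517.3413349 ]
tum 611.3128259262153 29.389993994173402 [ 110.45330839 -562.05892718 -610.13026554]
```

View pics/sd.png

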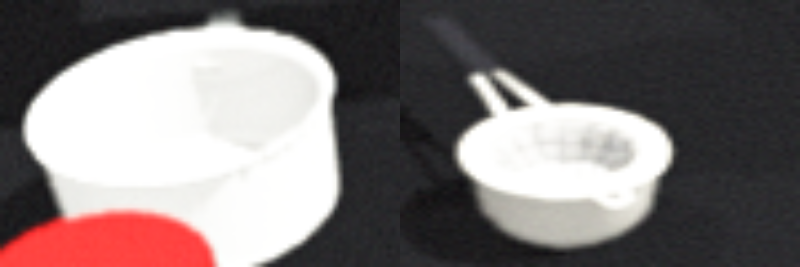

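The rim diameter comes out at 64 mm (given as 64). The two views agree to about 2 mm on the tumbler, at (533,301). The other fits are consistent with the given sizes. I'll travel high to above the pan, closing the fingers on the way.

jog_arm(
  commands=[
    {"travel": [0, -2, -14], "spin": 0, "grip": 0},
    {"travel": [0, -4, -27], "spin": 0, "grip": 0},
    {"travel": [0, -4, -27], "spin": 0, "grip": 0},
    {"travel": [0, -4, -27], "spin": 0, "grip": 0},
    {"travel": [0, -4, -27], "spin": 0, "grip": 0},
    {"travel": [0, -4, -27], "spin": 0, "grip": 0},
    {"travel": [0, -4, -27], "spin": 0, "grip": 0},
    {"travel": [0, -4, -27], "spin": 0, "grip": 0},
    {"travel": [0, -4, -27], "spin": 0, "grip": 0},
    {"travel": [0, -4, -27], "spin": 0, "grip": 0},
    {"travel": [0, -2, -13], "spin": 0, "grip": 0},
    {"travel": [0, 0, 0], "spin": 0, "grip": 0},
  ],
)

```text
time: 1.35
tcp_pos: [455.7, -317.2, 231.1]
tool_rot: [[-0.0, 0.439, -0.899], [0.0, -0.899, -0.439], [-1.0, -0.0, 0.0]]
ft_force: [-0.5, -0.4, 0.4]
finger_gap: 0.3
```

```bash
python3 - <<'E'
from h import *
s=observe(); im=capture("wrist"); cv2.imwrite("pics/w1.png",im)
c=camera_params("wrist"); f=192/np.tan(np.radians(c["fov_y"]/2)); M=c["mount"]
R=s["tool_rot"];p=s["tcp_pos"]
pts=[]
for k in range(0,360,10):
    P=np.array([454.8+83*np.cos(np.radians(k)),-317.9+83*np.sin(np.radians(k)),75])
    q=M[:3,:3].T@(R.T@(P-p)-M[:3,3]); pts.append((c["cx"]-f*q[0]/q[2],c["cy"]+f*q[1]/q[2]))
for u,v in pts: cv2.circle(im,(int(u),int(v)),2,(0,0,255),-1)
cv2.imwrite("pics/w1p.png",im)
E
```

```text
(no output)
```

View pics/w1p.png

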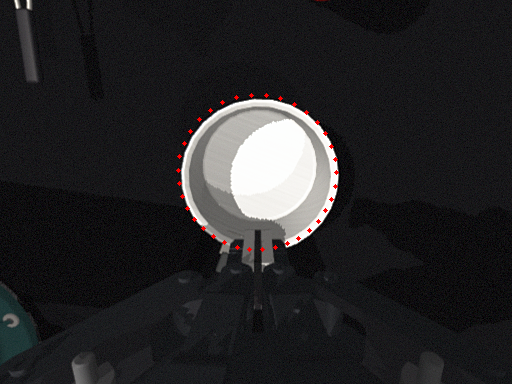

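The measured rim, drawn in red, lands on the pan's rim at about (258,173) to within a few pixels (2–3 mm), so the measurement holds. Now I'll descend 126 mm and hold.

jog_arm(
  commands=[
    {"travel": [10, 0, 0], "spin": 0, "grip": 0},
    {"travel": [20, 0, 0], "spin": 0, "grip": 0},
    {"travel": [25, 0, 0], "spin": 0, "grip": 0},
    {"travel": [25, 0, 0], "spin": 0, "grip": 0},
    {"travel": [20, 0, 0], "spin": 0, "grip": 0},
    {"travel": [15, 0, 0], "spin": 0, "grip": 0},
    {"travel": [10, 0, 0], "spin": 0, "grip": 0},
    {"travel": [0, 0, 0], "spin": 0, "grip": 0},
    {"travel": [0, 0, 0], "spin": 0, "grip": 0},
    {"travel": [0, 0, 0], "spin": 0, "grip": 0},
    {"travel": [0, 0, 0], "spin": 0, "grip": 0},
    {"travel": [0, 0, 0], "spin": 0, "grip": 0},
  ],
)

```text
time: 2.6
tcp_pos: [454.9, -318.6, 106.7]
tool_rot: [[0.001, 0.437, -0.9], [-0.001, -0.9, -0.437], [-1.0, 0.001, -0.0]]
ft_force: [-0.2, -0.5, -0.5]
finger_gap: 0.2
```

jog_arm(
  commands=[
    {"travel": [0, 0, 0], "spin": 0, "grip": 0},
    {"travel": [0, 0, 0], "spin": 0, "grip": 0},
    {"travel": [0, 0, 0], "spin": 0, "grip": 0},
    {"travel": [0, 0, 0], "spin": 0, "grip": 0},
    {"travel": [0, 0, 0], "spin": 0, "grip": 0},
    {"travel": [0, 0, 0], "spin": 0, "grip": 0},
    {"travel": [0, 0, 0], "spin": 0, "grip": 0},
    {"travel": [0, 0, 0], "spin": 0, "grip": 0},
    {"travel": [0, 0, 0], "spin": 0, "grip": 0},
    {"travel": [0, 0, 0], "spin": 0, "grip": 0},
    {"travel": [0, 0, 0], "spin": 0, "grip": 0},
    {"travel": [0, 0, 0], "spin": 0, "grip": 0},
  ],
)

```text
time: 3.8
tcp_pos: [454.6, -318.5, 106.3]
tool_rot: [[0.0, 0.437, -0.9], [-0.0, -0.9, -0.437], [-1.0, 0.0, 0.0]]
ft_force: [-0.1, 1.0, 0.3]
finger_gap: 0.4
```

jog_arm(
  commands=[
    {"travel": [0, 0, 0], "spin": 0, "grip": 0},
    {"travel": [0, 0, 0], "spin": 0, "grip": 0},
    {"travel": [0, 0, 0], "spin": 0, "grip": 0},
    {"travel": [0, 0, 0], "spin": 0, "grip": 0},
    {"travel": [0, 0, 0], "spin": 0, "grip": 0},
    {"travel": [0, 0, 0], "spin": 0, "grip": 0},
    {"travel": [0, 0, 0], "spin": 0, "grip": 0},
    {"travel": [0, 0, 0], "spin": 0, "grip": 0},
    {"travel": [0, 0, 0], "spin": 0, "grip": 0},
    {"travel": [0, 0, 0], "spin": 0, "grip": 0},
    {"travel": [0, 0, 0], "spin": 0, "grip": 0},
    {"travel": [0, 0, 0], "spin": 0, "grip": 0},
  ],
)

```text
time: 5.0
tcp_pos: [454.7, -318.5, 106.3]
tool_rot: [[0.0, 0.437, -0.9], [-0.0, -0.9, -0.437], [-1.0, 0.0, -0.0]]
ft_force: [-0.8, 0.4, -0.5]
finger_gap: -0.2
```

jog_arm(
  commands=[
    {"travel": [-10, 0, 0], "spin": 0, "grip": 0},
    {"travel": [-20, 0, 0], "spin": 0, "grip": 0},
    {"travel": [-25, 0, 0], "spin": 0, "grip": 0},
    {"travel": [-25, 0, 0], "spin": 0, "grip": 0},
    {"travel": [-25, 0, 0], "spin": 0, "grip": 0},
    {"travel": [-20, 0, 0], "spin": 0, "grip": 0},
    {"travel": [-10, 0, 0], "spin": 0, "grip": 0},
    {"travel": [-10, 0, 0], "spin": 0, "grip": 0},
    {"travel": [0, 0, 0], "spin": 0, "grip": 0},
  ],
)

```text
time: 5.9
tcp_pos: [454.9, -318.6, 252.1]
tool_rot: [[0.001, 0.437, -0.9], [-0.001, -0.9, -0.437], [-1.0, 0.001, -0.0]]
ft_force: [0.6, -0.8, -0.3]
finger_gap: 0.4
```

jog_arm(
  commands=[
    {"travel": [0, -10, -10], "spin": 0, "grip": 0},
    {"travel": [0, -21, -23], "spin": 0, "grip": 0},
    {"travel": [0, -21, -23], "spin": 0, "grip": 0},
    {"travel": [0, -21, -23], "spin": 0, "grip": 0},
    {"travel": [0, -21, -23], "spin": 0, "grip": 0},
    {"travel": [0, -21, -23], "spin": 0, "grip": 0},
    {"travel": [0, -21, -23], "spin": 0, "grip": 0},
    {"travel": [0, -21, -23], "spin": 0, "grip": 0},
    {"travel": [0, -21, -23], "spin": 0, "grip": 0},
    {"travel": [0, -21, -23], "spin": 0, "grip": 0},
    {"travel": [0, -21, -23], "spin": 0, "grip": 0},
    {"travel": [0, -8, -8], "spin": 0, "grip": 0},
  ],
)

```text
time: 7.1
tcp_pos: [578.3, -2.1, 250.2]
tool_rot: [[-0.002, 0.439, -0.899], [0.001, -0.899, -0.439], [-1.0, -0.001, 0.001]]
ft_force: [0.1, -0.6, 0.2]
finger_gap: -0.1
```

```bash
python3 - <<'E'
from h import *
s=observe(); im=capture("wrist"); print(s["tcp_pos"],s["qpos"].round(1))
c=camera_params("wrist"); f=192/np.tan(np.radians(c["fov_y"]/2)); M=c["mount"]
R=s["tool_rot"];p=s["tcp_pos"]
for k in range(0,360,15):
    P=np.array([578.4+44*np.cos(np.radians(k)),-5+44*np.sin(np.radians(k)),50])
    q=M[:3,:3].T@(R.T@(P-p)-M[:3,3]); cv2.circle(im,(round(c["cx"]-f*q[0]/q[2]),round(c["cy"]+f*q[1]/q[2])),1,(0,0,255),-1)
cv2.imwrite("pics/w2p.png",im)
E
```

```text
[578.27283383  -2.09668793 250.23827765] [ -8.3  20.3   7.8  77.7   0.  145.7]
```

View pics/w2p.png

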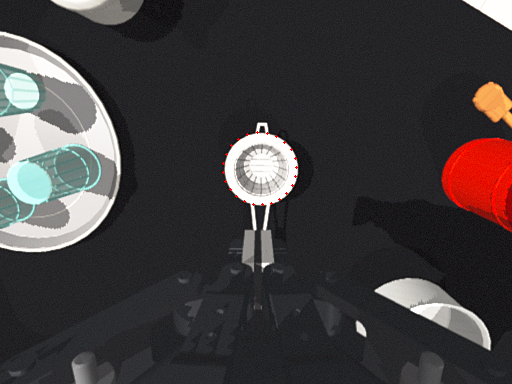

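The strainer overlay sits on the rim at (261,169). Next I'll descend 170 mm, hold and rise. Joint 6 would get near its limit at the tumbler, so I'll spin back once I'm high.

jog_arm(
  commands=[
    {"travel": [10, 1, 1], "spin": 0, "grip": 0},
    {"travel": [20, 0, 0], "spin": 0, "grip": 0},
    {"travel": [25, 0, 0], "spin": 0, "grip": 0},
    {"travel": [25, 0, 0], "spin": 0, "grip": 0},
    {"travel": [25, 0, 0], "spin": 0, "grip": 0},
    {"travel": [25, 0, 0], "spin": 0, "grip": 0},
    {"travel": [20, 0, 0], "spin": 0, "grip": 0},
    {"travel": [13, 0, 0], "spin": 0, "grip": 0},
    {"travel": [7, 0, 0], "spin": 0, "grip": 0},
    {"travel": [0, 0, 0], "spin": 0, "grip": 0},
    {"travel": [0, 0, 0], "spin": 0, "grip": 0},
    {"travel": [0, 0, 0], "spin": 0, "grip": 0},
  ],
)

```text
time: 8.35
tcp_pos: [578.1, -6.7, 82.0]
tool_rot: [[0.001, 0.436, -0.9], [-0.0, -0.9, -0.436], [-1.0, 0.001, -0.001]]
ft_force: [0.7, 0.5, 0.2]
finger_gap: 0.4
```

jog_arm(
  commands=[
    {"travel": [0, 0, 0], "spin": 0, "grip": 0},
    {"travel": [0, 0, 0], "spin": 0, "grip": 0},
    {"travel": [0, 0, 0], "spin": 0, "grip": 0},
    {"travel": [0, 0, 0], "spin": 0, "grip": 0},
    {"travel": [0, 0, 0], "spin": 0, "grip": 0},
    {"travel": [0, 0, 0], "spin": 0, "grip": 0},
    {"travel": [0, 0, 0], "spin": 0, "grip": 0},
    {"travel": [0, 0, 0], "spin": 0, "grip": 0},
    {"travel": [0, 0, 0], "spin": 0, "grip": 0},
    {"travel": [0, 0, 0], "spin": 0, "grip": 0},
    {"travel": [0, 0, 0], "spin": 0, "grip": 0},
    {"travel": [0, 0, 0], "spin": 0, "grip": 0},
  ],
)

```text
time: 9.55
tcp_pos: [577.8, -6.4, 81.3]
tool_rot: [[0.0, 0.437, -0.9], [0.0, -0.9, -0.437], [-1.0, 0.0, -0.0]]
ft_force: [-0.5, 0.3, 0.7]
finger_gap: -0.3
```

jog_arm(
  commands=[
    {"travel": [0, 0, 0], "spin": 0, "grip": 0},
    {"travel": [0, 0, 0], "spin": 0, "grip": 0},
    {"travel": [0, 0, 0], "spin": 0, "grip": 0},
    {"travel": [0, 0, 0], "spin": 0, "grip": 0},
    {"travel": [0, 0, 0], "spin": 0, "grip": 0},
    {"travel": [0, 0, 0], "spin": 0, "grip": 0},
    {"travel": [0, 0, 0], "spin": 0, "grip": 0},
    {"travel": [0, 0, 0], "spin": 0, "grip": 0},
    {"travel": [0, 0, 0], "spin": 0, "grip": 0},
    {"travel": [0, 0, 0], "spin": 0, "grip": 0},
    {"travel": [0, 0, 0], "spin": 0, "grip": 0},
    {"travel": [0, 0, 0], "spin": 0, "grip": 0},
  ],
)

```text
time: 10.75
tcp_pos: [577.7, -6.4, 81.3]
tool_rot: [[0.0, 0.437, -0.9], [-0.0, -0.9, -0.437], [-1.0, 0.0, 0.0]]
ft_force: [0.6, -0.6, -0.5]
finger_gap: -0.0
```

jog_arm(
  commands=[
    {"travel": [-10, 0, 0], "spin": 0, "grip": 0},
    {"travel": [-20, 0, 0], "spin": 0, "grip": 0},
    {"travel": [-25, 0, 0], "spin": 0, "grip": 0},
    {"travel": [-25, 0, 0], "spin": 0, "grip": 0},
    {"travel": [-25, 0, 0], "spin": 0, "grip": 0},
    {"travel": [-25, 0, 0], "spin": 0, "grip": 0},
    {"travel": [-20, 0, 0], "spin": 0, "grip": 0},
    {"travel": [-13, 0, 0], "spin": 0, "grip": 0},
    {"travel": [-7, 0, 0], "spin": 0, "grip": 0},
    {"travel": [0, 0, 0], "spin": 0, "grip": 0},
  ],
)

```text
time: 11.75
tcp_pos: [578.0, -6.4, 252.3]
tool_rot: [[0.001, 0.437, -0.9], [-0.0, -0.9, -0.437], [-1.0, 0.001, -0.001]]
ft_force: [0.2, -0.0, -0.1]
finger_gap: 0.3
```

jog_arm(
  commands=[
    {"travel": [0, 0, 0], "spin": -5, "grip": 0},
    {"travel": [0, 0, 0], "spin": -7, "grip": 0},
    {"travel": [0, 0, 0], "spin": -7, "grip": 0},
    {"travel": [0, 0, 0], "spin": -7, "grip": 0},
    {"travel": [0, 0, 0], "spin": -7, "grip": 0},
    {"travel": [0, 0, 0], "spin": -7, "grip": 0},
    {"travel": [0, 0, 0], "spin": 0, "grip": 0},
    {"travel": [0, 0, 0], "spin": 0, "grip": 0},
  ],
)

```text
time: 12.55
tcp_pos: [577.5, -6.4, 250.8]
tool_rot: [[-0.001, 0.911, -0.412], [0.0, -0.412, -0.911], [-1.0, -0.001, 0.0]]
ft_force: [0.5, -0.1, -0.3]
finger_gap: 0.1
```

```bash
python3 - <<'E'
from h import *
s=observe(); print(s["tcp_pos"],s["qpos"].round(1)); print(s["tool_rot"].T@(np.array([532.6,300.9,121])-s["tcp_pos"]))
E
```

```text
[577.54559249  -6.35038792 250.80887706] [ -8.7  20.1   7.7  77.6   0.  105.6]
[ 129.88835598 -167.38768904 -261.50263529]
```

jog_arm(
  commands=[
    {"travel": [0, -8, -12], "spin": 0, "grip": 0},
    {"travel": [0, -17, -26], "spin": 0, "grip": 0},
    {"travel": [0, -17, -26], "spin": 0, "grip": 0},
    {"travel": [0, -17, -27], "spin": 0, "grip": 0},
    {"travel": [0, -17, -27], "spin": 0, "grip": 0},
    {"travel": [0, -17, -27], "spin": 0, "grip": 0},
    {"travel": [0, -17, -27], "spin": 0, "grip": 0},
    {"travel": [0, -17, -27], "spin": 0, "grip": 0},
    {"travel": [0, -17, -27], "spin": 0, "grip": 0},
    {"travel": [0, -15, -23], "spin": 0, "grip": 0},
    {"travel": [0, -8, -12], "spin": 0, "grip": 0},
    {"travel": [0, 0, 0], "spin": 0, "grip": 0},
  ],
)

```text
time: 13.75
tcp_pos: [531.2, 301.7, 251.0]
tool_rot: [[-0.0, 0.913, -0.408], [0.0, -0.408, -0.913], [-1.0, -0.0, 0.0]]
ft_force: [0.8, -0.7, -0.2]
finger_gap: 0.2
```

```bash
python3 - <<'E'
from h import *
s=observe(); im=capture("wrist"); print(s["tcp_pos"],s["qpos"].round(1)); print(s["tool_rot"].T@(np.array([532.6,300.9,121])-s["tcp_pos"]))
c=camera_params("wrist"); f=192/np.tan(np.radians(c["fov_y"]/2)); M=c["mount"]
R=s["tool_rot"];p=s["tcp_pos"]
for k in range(0,360,15):
    P=np.array([532.6+32*np.cos(np.radians(k)),300.9+32*np.sin(np.radians(k)),91])
    q=M[:3,:3].T@(R.T@(P-p)-M[:3,3]); cv2.circle(im,(round(c["cx"]-f*q[0]/q[2]),round(c["cy"]+f*q[1]/q[2])),1,(0,0,255),-1)
cv2.imwrite("pics/w3p.png",im)
E
```

```text
[531.20460195 301.7415031  251.00844456] [ 22.   23.6  13.2  79.7   0.  136. ]
[130.0078531    1.66624855   0.18074303]
```

View pics/w3p.png

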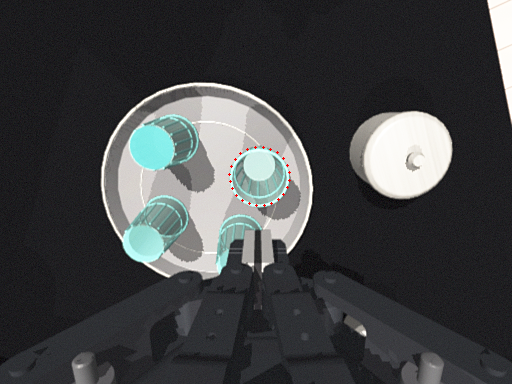

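The overlay matches the mouth-up rim at (260,177), and the open mouth shows the foot inside it. Descending 129 mm and holding.

jog_arm(
  commands=[
    {"travel": [10, 1, 0], "spin": 0, "grip": 0},
    {"travel": [20, 0, 0], "spin": 0, "grip": 0},
    {"travel": [25, 0, 0], "spin": 0, "grip": 0},
    {"travel": [25, 0, 0], "spin": 0, "grip": 0},
    {"travel": [20, 0, 0], "spin": 0, "grip": 0},
    {"travel": [14, 0, 0], "spin": 0, "grip": 0},
    {"travel": [10, 0, 0], "spin": 0, "grip": 0},
    {"travel": [5, 0, 0], "spin": 0, "grip": 0},
    {"travel": [0, 0, 0], "spin": 0, "grip": 0},
    {"travel": [0, 0, 0], "spin": 0, "grip": 0},
    {"travel": [0, 0, 0], "spin": 0, "grip": 0},
    {"travel": [0, 0, 0], "spin": 0, "grip": 0},
  ],
)

```text
time: 15.0
tcp_pos: [533.1, 299.7, 122.7]
tool_rot: [[0.001, 0.913, -0.409], [0.0, -0.409, -0.913], [-1.0, 0.001, -0.001]]
ft_force: [-0.6, 0.3, 0.2]
finger_gap: -0.5
```

jog_arm(
  commands=[
    {"travel": [0, 0, 0], "spin": 0, "grip": 0},
    {"travel": [0, 0, 0], "spin": 0, "grip": 0},
    {"travel": [0, 0, 0], "spin": 0, "grip": 0},
    {"travel": [0, 0, 0], "spin": 0, "grip": 0},
    {"travel": [0, 0, 0], "spin": 0, "grip": 0},
    {"travel": [0, 0, 0], "spin": 0, "grip": 0},
    {"travel": [0, 0, 0], "spin": 0, "grip": 0},
    {"travel": [0, 0, 0], "spin": 0, "grip": 0},
    {"travel": [0, 0, 0], "spin": 0, "grip": 0},
    {"travel": [0, 0, 0], "spin": 0, "grip": 0},
    {"travel": [0, 0, 0], "spin": 0, "grip": 0},
    {"travel": [0, 0, 0], "spin": 0, "grip": 0},
  ],
)

```text
time: 16.2
tcp_pos: [532.9, 299.6, 122.3]
tool_rot: [[0.0, 0.913, -0.409], [-0.0, -0.409, -0.913], [-1.0, 0.0, -0.0]]
ft_force: [0.7, -0.3, -0.6]
finger_gap: 0.2
```

jog_arm(
  commands=[
    {"travel": [0, 0, 0], "spin": 0, "grip": 0},
    {"travel": [0, 0, 0], "spin": 0, "grip": 0},
    {"travel": [0, 0, 0], "spin": 0, "grip": 0},
    {"travel": [0, 0, 0], "spin": 0, "grip": 0},
    {"travel": [0, 0, 0], "spin": 0, "grip": 0},
    {"travel": [0, 0, 0], "spin": 0, "grip": 0},
    {"travel": [0, 0, 0], "spin": 0, "grip": 0},
    {"travel": [0, 0, 0], "spin": 0, "grip": 0},
    {"travel": [0, 0, 0], "spin": 0, "grip": 0},
    {"travel": [0, 0, 0], "spin": 0, "grip": 0},
    {"travel": [0, 0, 0], "spin": 0, "grip": 0},
    {"travel": [0, 0, 0], "spin": 0, "grip": 0},
  ],
)

```text
time: 17.4
tcp_pos: [532.9, 299.7, 122.3]
tool_rot: [[0.0, 0.913, -0.408], [0.0, -0.408, -0.913], [-1.0, 0.0, -0.0]]
ft_force: [0.1, -0.3, -1.1]
finger_gap: 0.0
```

```bash
python3 - <<'E'
from h import *
s=observe(); print(s["tcp_pos"],s["ft_force"],s["time"]); cv2.imwrite("pics/s4.png",capture("scene"))
E
```

```text
[532.88582592 299.66452125 122.27083691] [ 0.12530961 -0.30259016 -1.07915983] 17.4
```

View pics/s4.png

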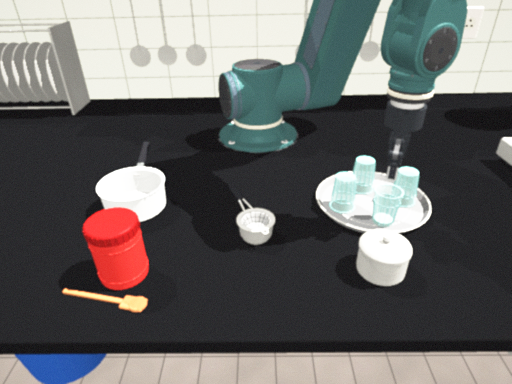

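The closed fingertips hang at about (393,178), just above the mouth-up rim at (389,191). Everything else is where it was at the start.

```bash
python3 -c "
from rig import *
print(hand_in())"
```

```text
the job is handed in; nothing more can be done
None
```

I pointed at the saucepan, then the strainer, then the mouth-up tumbler with the gripper closed. The fingertips were about 31 mm above each mouth for more than 2 s. I rose to about 250 mm between them and handed in at about 17.4 s with the fingertips still over the tumbler.

- **Position checks:** Before each descent, the outline I had measured matched the rim in the wrist camera to about 2–3 mm. The top and scene cameras agreed to within about 2–3 mm on the strainer and tumbler mouths. The last fingertip position was (533, 300, 122) mm, against a tumbler mouth measured at (533, 301, 91) mm.
- **Contact and movement:** Force readings stayed at noise level (about 1 N). In the last scene picture nothing appeared to have moved. The strainer's black handle was hard to see there, probably in the arm's shadow, but its rim was where it had been.

No check failed.

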